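# Swing a guide bar into line on its setup plate

## Robot

A 6-joint arm with a two-finger parallel gripper is mounted at the origin on a cart in front of the work surface, level with it; the furniture and walls round the work are solid. World frame = base frame: x ahead of the robot, y to its left, z up, the work surface at z = 0. Lengths are in m, angles in rad, forces in N, time in s.
With the tool pointing down it reaches from about 0.15 to 0.775 m from the base axis. Payload 6.1 kg.
Tool frame: the origin (TCP) lies on the centre line of the jaws, within the pads' length; the fingertips stand 17 mm ahead of it and the grasp point (between the pads) lies 2 mm behind it; z points along the fingers, y is the direction in which the jaws open and shut (so a half turn about z gives the same grasp; the last joint's range is limited). The gripper opens to 85 mm and grips with 20 to 120 N. Pads are 22 mm wide; open, the fingers measure 114 mm over their backs; the gripper's body (76 mm by 85 mm) begins 54 mm behind the grasp point. The pads swing forward as they close: fully open they stand 13 mm farther back than shut.
Start: joints at [-1.177, 0.126, -0.04, 1.405, 0, 1.571], TCP at [0.201, -0.485, 0.248] pointing down, gripper open.
Joint ranges: [-2.72, 2.72], [-0.95, 1.95], [-1.27, 1.35], [-1.78, 2.02], [-1.46, 1.47], [-3.14, 3.14]. Speed limits (rad/s): [2.39, 2.39, 3.01, 3.14, 3.14, 3.14].

## Interface

Orientations are given as a 3x3 rotation matrix whose columns are the frame's x, y, z axes.
In Python, from rig import bot gives the robot as it stands. The module is installed in compiled form; this text tells all that it offers.
- The arm moves only by the tool send_rows, never from a script. Its argument "targets" is a list of rows, each a list of 6 numbers: the shift along the tool's x, y, z in mm, then the turn, a rotation vector about the tool's x, y, z in degrees. A call has 1 to 20 rows; each row shifts and turns the commanded pose from where the row before left it, along the tool's axes as they then stand; what a row does not reach is not made up. A row lasts 1/8 s, in which the tool goes at most 62.5 mm and 10.7 degrees, less where a joint would pass 70% of its speed; a pose out of reach is approached as far as the arm can. A call is refused whole if a number of a shift passes 62.5 or a number of a turn 10.7, either way. A call with a gripper value outside its range is refused whole. "fingers" is the finger opening in mm, from 0 to 85.4, set as the call begins (left out, the last holds). The fingers move at their own pace and stop on an object; "force" is the grip in N (left out, the last holds). Time passes only in rows, so rows that do not move let the fingers close. It gives the time, the measured TCP pose, the force and the opening at its end, in the units of the state.
- bot.observe(): the state, without advancing time (a new reading comes with each control period).
- bot.camera(name): name is "scene" or "top"; returns a dict with "pixels" (420x560x3 uint8, red, green, blue), "z_map" (420x560 float32, m along the optical axis (not along the pixel's ray), 0 where there is no reading), "fx", "fy", "cx", "cy" (pixels), "position" and "attitude" of the camera in the world. Camera axes: x right, y up, looking along -z (the intrinsics and any distortion apply to the point x, -y, -z); pixel columns grow to the right and rows downward; lengths in m; the calibration is good to about 2 mm. A picture is of the moment at which its call begins.
- bot.sign_off(): hands the job in, once; it reports no verdict.
Trained networks look in the newest picture that a camera, given by its name, has taken for a name from the list of things; names that differ only in an ending like _2 or _b are one class to them, and where a whole thing is asked for, a point or a joint stands for the part that bears it (a point fixed in the world has none). Each returns a list of dicts, best first, with "confidence" (0 to 1); they miss things now and then, are a little off and sometimes report something else, mostly with a low value. They report only what shows in the picture. A call takes as long as a camera call.
- bot.boxes_of(label, camera): "point" ([column, row] in pixels, amid what is visible of it).
- bot.cut_out(label, camera): "pixels" (420x560 bool, what is visible of it) and "point" ([column, row] in pixels, amid what is visible of it).
- bot.pinpoint(label, camera): "point" ([column, row] in pixels: a listed point, or the origin of a listed thing).
The state is a dict: "clock": time; "qpos": joint angles; "joint_vel": joint speeds; "effort": joint torques, N m; "ee_pos": TCP position; "orientation": TCP orientation; "ft_force": force on the tool from outside, world axes, zero at the start; "wrist_torque": the same for the moment, N m; "gripper_width": finger opening in m.
Only numpy, scipy, OpenCV 4.12 (cv2) and the standard library are available. Lean on these libraries where they do the work, as an engineer would, in place of code of your own. Each camera call takes 0.05 s, during which the arm holds its last target. There are 200 camera calls.

## Task

The long steel guide bar on the aluminium setup plate has been knocked askew. Push its free end so that the bar pivots against the round post and swings round until it lies in line with the fixed rail, up to the small stop block. Slide it on the plate without lifting it, keep its other end at the post, and leave the short bar where it lies.

Things in the scene. Friction and masses are not known exactly. Their poses are not given: they have to be found in the camera images.
- guide_bar: Loose steel bar, 18 wide x 180 long x 20 high mm, 0.3 to 0.55 kg, flat on the plate, 19 to 46 degrees out of line. Origin: underside, on the centreline, 25 mm from the heel (end beside the post); y along the bar to the heel, so the free end is at y = -155 mm. +x points to the rail's side. The post is on its -x side, 10 mm away at most. Pushed to +x near y = -130 it turns about the post.
- setup_plate: Fixed aluminium plate, 180 (x) x 220 (y) mm, top 10 mm up; origin: centre of underside, z up. Fixed rail along y at x = 74 to 86, top 26 mm up; dark stop block on it, x = 49.5 to 75.5, y = -58 to -32, top 26 mm up. Post at x = 23, y = 65. In line, the guide bar is parallel to y between the post (its -x side) and the stop block (its +x side), its origin near x = 40, y = 65.
- post (a point): Centre of the top of the fixed round steel post on the plate, 16 mm in diameter, top 36 mm above the work surface; axes as the plate's.
- short_bar: Loose steel bar of the same section but short, 18 x 70 x 20 mm, lying on the plate on the other side of the post. Origin at the centre of its underside, y axis along it. A bystander: leave it.

How it is judged:
At the end, for the whole second after the job is handed in: The guide bar lies flat and at rest on the plate, within 10 degrees of the rail's direction, on the stop-block side of the post, with its origin (25 mm from the heel) within 26 mm of the post's axis seen from above (17 mm when it touches abeam); the short bar is within 20 mm of where it was (angle between the y axis of guide_bar and the y axis of setup_plate, either way round below 0.175 rad and horizontal distance between guide_bar and post below 0.026 m and x of guide_bar in the frame of post above 0.01 m and z of guide_bar in the frame of setup_plate below 0.014 m and angle between guide_bar's own z axis and vertical below 0.1 rad and linear speed of guide_bar below 0.01 m/s and distance of short_bar from where it was at the start of the episode below 0.02 m).
It fails at once if the guide bar is lifted off the plate (more than 12 mm) (z of guide_bar in the frame of setup_plate above 0.022 m).
It fails at once if the heel of the guide bar leaves the post (bar's origin more than 45 mm from the post's axis) (horizontal distance between guide_bar and post above 0.045 m).
It fails at once if the short bar is pushed away (more than 20 mm) (distance of short_bar from where it was at the start of the episode above 0.02 m).
It also fails if it takes over 29 s, if anything falls off the work surface, if the arm or the gripper's body presses on something with over 40 N, if the wrist force passes 120 N, or if a joint passes its speed limit or range.

## Working session

There is one attempt and no reset: what is moved stays moved. The work goes in short steps, Python scripts to look and compute and a tool call to move; the robot and the scene stay as the last step left them, time stands still between calls to the robot, and variables do not carry over. Pictures are saved under pics/ and viewed, about 8 in all and at most 12, crops included, and the job is handed in when it is done.

Besides the shell and the picture viewer there is one more tool, called after "Request:" in YAML: its name, and indented under it one key for each argument. send_rows: Moves the arm, as the interface text tells. Its arguments: {"type":"object","properties":{"targets":{"type":"array","items":{"type":"array","items":{"type":"number"}}},"fingers":{"type":"number"},"force":{"type":"number"}},"required":["targets"]}

```bash
mkdir -p pics
cat > h.py <<'E'
import numpy as np, cv2
from rig import bot
def world(c,uv,z=None):
    u,v=uv; R=np.array(c["attitude"]); p=np.array(c["position"])
    d=R@np.array([(u-c["cx"])/c["fx"],-(v-c["cy"])/c["fy"],-1.])
    if z is None:
        return p+d*c["z_map"][int(round(v)),int(round(u))]
    return p+d*(z-p[2])/d[2]
E
python3 - <<'E'
from h import *
s=bot.observe(); print(s["clock"],s["ee_pos"],s["orientation"])
for n in ("top","scene"):
    c=bot.camera(n); cv2.imwrite(f"pics/{n}0.png",c["pixels"][:,:,::-1])
    print(n,c["position"],c["attitude"],{k:v for k,v in c.items() if k not in("pixels","z_map","position","attitude")})
    for l in("guide_bar","setup_plate","post","short_bar"):
        for r in bot.pinpoint(l,n)[:2]: print("pin",l,r["confidence"],r["point"],world(c,r["point"],{"post":.036,"setup_plate":0}.get(l,.01)).round(4))
    for l in("guide_bar","short_bar"):
        for r in bot.cut_out(l,n)[:2]:
            m=r["pixels"]; ys,xs=np.nonzero(m)
            P=np.array([world(c,(x,y)) for x,y in zip(xs,ys) if c["z_map"][y,x]>0]); P=P[(P[:,2]>.025)&(P[:,2]<.036)]
            if len(P)>10:
                b=cv2.minAreaRect((P[:,:2]*1000).astype(np.float32)); print("cut",l,r["confidence"],len(P),np.median(P[:,2]),b,cv2.boxPoints(b).round(0).tolist())
print(bot.observe()["clock"])
E
```

```text
0.0 [ 0.20128791 -0.48445704  0.24752386] [[ 9.23473398e-01  3.83661940e-01 -6.31595377e-04]
 [ 3.83662460e-01 -9.23472213e-01  1.47962802e-03]
 [-1.55838221e-05 -1.60871655e-03 -9.99998706e-01]]
top [0.45504456 0.40018279 0.92116244] [[ 0.02774668  0.99472908 -0.09871257]
 [-0.99955154  0.02872187  0.00847155]
 [ 0.01126211  0.09843324  0.99507993]] {'fx': 484.5158193026684, 'fy': 484.5158193026684, 'cx': 280.28565393951715, 'cy': 212.94071823071965}
pin guide_bar 0.96 [278.6, 170.2] [0.6272 0.3979 0.01  ]
pin setup_plate 0.76 [290.6, 206.6] [0.5592 0.3729 0.    ]
pin post 0.87 [264.8, 178.4] [0.6062 0.423  0.036 ]
pin short_bar 0.79 [243.2, 218.6] [0.5327 0.462  0.01  ]
cut guide_bar 0.85 935 0.029950232904369933 ((578.25830078125, 361.59716796875), (179.31361389160156, 18.461641311645508), 37.71000289916992) [[502.0, 314.0], [513.0, 299.0], [655.0, 409.0], [644.0, 424.0]]
cut short_bar 0.8 359 0.029901352282760474 ((533.2467651367188, 462.86572265625), (69.8741455078125, 17.778762817382812), 50.41053009033203) [[504.0, 442.0], [518.0, 430.0], [562.0, 484.0], [549.0, 495.0]]
scene 
[... 203 characters left out ...]
 'cx': 276.8438948232866, 'cy': 206.2886606650546}
pin guide_bar 0.63 [247.6, 204.7] [0.6289 0.39   0.01  ]
pin setup_plate 0.92 [282.4, 216.3] [0.5576 0.3764 0.    ]
pin post 0.78 [246.7, 205.2] [0.6061 0.4233 0.036 ]
pin short_bar 0.88 [270.5, 238.0] [0.5335 0.4556 0.01  ]
cut guide_bar 0.95 629 0.029817558605430006 ((577.006103515625, 362.5904235839844), (178.56991577148438, 23.661590576171875), 36.99673843383789) [[499.0, 318.0], [513.0, 299.0], [655.0, 407.0], [641.0, 426.0]]
cut short_bar 0.71 330 0.029706617379904432 ((532.5570678710938, 464.3411560058594), (69.59104919433594, 20.211458206176758), 50.995155334472656) [[503.0, 444.0], [519.0, 431.0], [562.0, 485.0], [547.0, 498.0]]
0.7
```

View pics/top0.png

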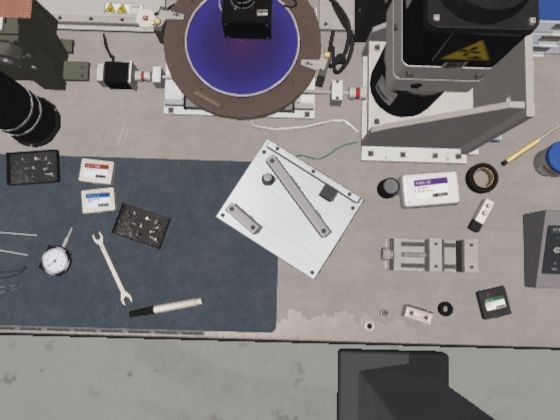

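View pics/scene0.png

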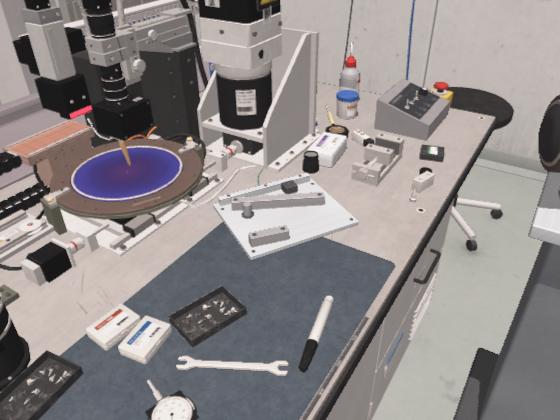

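The top view shows the guide bar from (273,160) at the post (267,179) to its free end at (325,233). The stop block is at (328,190) and the short bar at (243,218). The scene view agrees. Next I need the plate's yaw.

Run:
```python
from h import *
c=bot.camera("top")
m=bot.cut_out("setup_plate","top")[0]["pixels"]; ys,xs=np.nonzero(m)
P=np.array([world(c,(x,y)) for x,y in zip(xs,ys)])
Q=P[(abs(P[:,2]-.01)<.005)]; b=cv2.minAreaRect((Q[:,:2]*1000).astype(np.float32)); print(len(P),b,cv2.boxPoints(b).round().tolist())
yy,xx=np.mgrid[100:300,200:400]
A=np.array([world(c,(x,y)) for x,y in zip(xx.ravel(),yy.ravel())])
A=A[(abs(A[:,2]-.026)<.0025)]
pc=np.array([.5585,.3745]);
for yaw in (-25,-29,-33):
    a=np.radians(yaw); R=np.array([[np.cos(a),-np.sin(a)],[np.sin(a),np.cos(a)]])
    L=(A[:,:2]-pc)@R*1000; k=L[(abs(L[:,0]-80)<14)&(abs(L[:,1])<105)]
    print(yaw,len(k),np.polyfit(k[:,1],k[:,0],1), "post",R@[.023,.065]+pc,"stop",R@[.0495,-.045]+pc)
```

```text
9709 ((557.4400634765625, 374.6722106933594), (221.02606201171875, 180.4675750732422), 58.964813232421875) [[423.0, 327.0], [578.0, 233.0], [692.0, 423.0], [537.0, 516.0]]
-25 574 [ 0.09685162 78.64538338] post [0.60681527 0.42368979] stop [0.58434441 0.31279655]
-29 632 [3.96921731e-02 7.79441477e+01] post [0.61012888 0.42019966] stop [0.57997724 0.31114404]
-33 650 [-2.49229090e-02  7.76167176e+01] post [0.61319096 0.41648689] stop [0.57550544 0.30980019]
```

Request:
send_rows:
  targets:
    - [33, -37, 0, 0, 0, 0]
    - [33, -37, 0, 0, 0, 0]
    - [33, -37, 0, 0, 0, 0]
    - [33, -37, 0, 0, 0, 0]
    - [33, -37, 0, 0, 0, 0]
    - [33, -37, 0, 0, 0, 0]
    - [33, -37, 0, 0, 0, 0]
    - [33, -37, 0, 0, 0, 0]
    - [33, -37, 0, 0, 0, 0]
    - [33, -37, 0, 0, 0, 0]
    - [33, -37, 0, 0, 0, 0]
    - [33, -37, 0, 0, 0, 0]
    - [33, -37, 0, 0, 0, 0]
    - [33, -37, 0, 0, 0, 0]
    - [33, -37, 0, 0, 0, 0]
    - [33, -37, 0, 0, 0, 0]
    - [33, -37, 0, 0, 0, 0]
    - [33, -37, 0, 0, 0, 0]
    - [0, 0, 0, 0, 0, 0]
  fingers: 0
  force: 60

```text
clock: 3.18
ee_pos: [0.5188, 0.3, 0.2499]
orientation: [[0.877, 0.479, -0.027], [0.48, -0.876, 0.046], [-0.002, -0.053, -0.999]]
ft_force: [-0.1, -0.5, -0.0]
gripper_width: -0.0
```

Request:
send_rows:
  targets:
    - [0, 0, 10, 0, 0, -10.5]
    - [0, 0, 10, 0, 0, -10.5]
    - [0, 0, 10, 0, 0, -10.5]
    - [0, 0, 10, 0, 0, -10.5]
    - [0, 0, 10, 0, 0, -10.5]
    - [0, 0, 10, 0, 0, -10.5]
    - [0, 0, 10, 0, 0, -10.5]
    - [0, 0, 10, 0, 0, -10.5]
    - [0, 0, 10, 0, 0, -10.5]
    - [0, 0, 10, 0, 0, -10.5]
    - [0, 0, 10, 0, 0, -10.5]
    - [0, 0, 10, 0, 0, -10.5]
    - [0, 0, 0, 0, 0, 0]
    - [0, 0, 0, 0, 0, 0]

```text
clock: 4.92
ee_pos: [0.5147, 0.3036, 0.132]
orientation: [[-0.901, 0.433, -0.026], [0.431, 0.901, 0.047], [0.043, 0.031, -0.999]]
ft_force: [0.5, -0.0, -0.1]
gripper_width: -0.0002
```

Run:
```python
from h import *
s=bot.observe(); o=np.array(s["orientation"]); print(s["clock"],s["ee_pos"],np.degrees(np.arctan2(o[1,0],o[0,0])),o[2],s["qpos"],s["ft_force"],s["gripper_width"])
c=bot.camera("scene"); cv2.imwrite("pics/s1.png",cv2.resize(c["pixels"][120:300,130:400,::-1],None,fx=2.5,fy=2.5))
T=np.array([.495,.360]); d=(T-np.array(s["ee_pos"])[:2])*1000; print("tool dx,dy",o[:2,:2].T@d)
```

```text
4.925 [0.51465    0.30356596 0.13200433] 154.42990455866527 [ 0.04312728  0.03095044 -0.99859006] [ 0.50817792  0.28404582 -0.10017204  1.18621654  0.05310755  0.95513839] [ 0.53489471 -0.02091803 -0.13071503] -0.00022713741684462306
tool dx,dy [42.0440635  42.34895006]
```

View pics/s1.png

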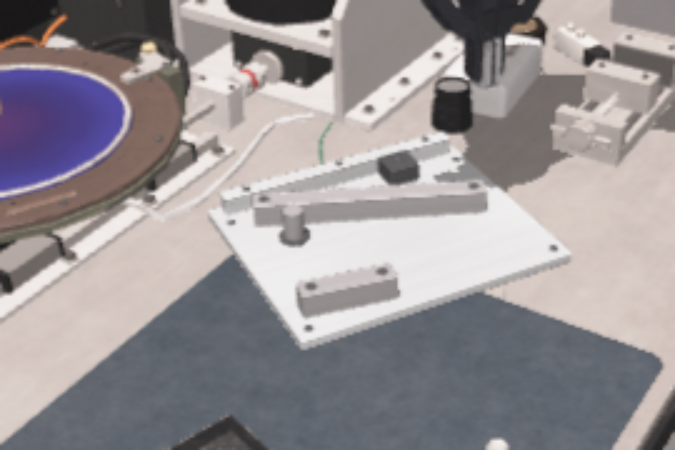

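The scene crop shows the closed gripper above the bar's free end, with the bar and short bar untouched. The tool picked up about 3° of tilt in transit, so I'll correct that, then go beside the bar and descend.

Request:
send_rows:
  targets:
    - [0, 0, 0, 1.8, -2.5, 5.4]
    - [0, 0, 0, 0, 0, 0]
    - [15, 13, 0, 0, 0, 0]
    - [15, 13, 0, 0, 0, 0]
    - [16, 12, 0, 0, 0, 0]
    - [0, 0, 20, 0, 0, 0]
    - [0, 0, 20, 0, 0, 0]
    - [0, 0, 20, 0, 0, 0]
    - [0, 0, 20, 0, 0, 0]
    - [0, 0, 10, 0, 0, 0]
    - [0, 0, 4, 0, 0, 0]
    - [0, 0, 0, 0, 0, 0]
    - [0, 0, 0, 0, 0, 0]

```text
clock: 6.6
ee_pos: [0.4949, 0.3603, 0.0382]
orientation: [[-0.859, 0.512, -0.001], [0.512, 0.859, -0.001], [0.001, -0.002, -1.0]]
ft_force: [-0.0, -0.1, -0.1]
gripper_width: 0.0003
```

```bash
cat >> h.py <<'E'
def st(T=None):
    s=bot.observe(); o=np.array(s["orientation"]); p=np.array(s["ee_pos"]); print(s["clock"],p.round(4),"yaw",np.degrees(np.arctan2(o[1,0],o[0,0])).round(1),"tilt",o[2].round(3),"F",np.round(s["ft_force"],1))
    if T is not None: print("tool d",(o.T@(np.array(T)-p)*1000).round(1))
def bar(n):
    c=bot.camera(n)
    for l in("guide_bar","short_bar"):
        r=bot.cut_out(l,n)[0]; ys,xs=np.nonzero(r["pixels"])
        P=np.array([world(c,(x,y)) for x,y in zip(xs,ys)]); P=P[abs(P[:,2]-.03)<.004]
        b=cv2.minAreaRect((P[:,:2]*1000).astype(np.float32)); print(n,l,r["confidence"],len(P),b,cv2.boxPoints(b).round().tolist())
    return c
E
python3 - <<'E'
from h import *
st([.5417,.3085,.034]); c=bar("top"); bar("scene")
c=bot.camera("scene"); cv2.imwrite("pics/s2.png",cv2.resize(c["pixels"][150:270,190:390,::-1],None,fx=3.5,fy=3.5))
E
```

```text
6.6 [0.4949 0.3603 0.0382] yaw 149.2 tilt [ 0.001 -0.002 -1.   ] F [-0.  -0.1 -0.1]
tool d [-66.8 -20.5   4.1]
top guide_bar 0.74 292 ((626.4803466796875, 398.47430419921875), (58.14729309082031, 18.23049545288086), 37.86255645751953) [[598.0, 388.0], [609.0, 373.0], [655.0, 409.0], [644.0, 424.0]]
top short_bar 0.53 278 ((533.7579956054688, 464.21435546875), (63.94416809082031, 16.396377563476562), 49.91053009033203) [[507.0, 445.0], [519.0, 434.0], [561.0, 483.0], [548.0, 494.0]]
scene guide_bar 0.94 398 ((591.0400390625, 374.9827575683594), (137.8072509765625, 19.796241760253906), 38.364051818847656) [[531.0, 340.0], [543.0, 324.0], [651.0, 410.0], [639.0, 426.0]]
scene short_bar 0.9 313 ((533.134765625, 464.1687927246094), (69.44375610351562, 21.183677673339844), 50.567378997802734) [[503.0, 444.0], [519.0, 431.0], [563.0, 484.0], [547.0, 498.0]]
```

View pics/s2.png

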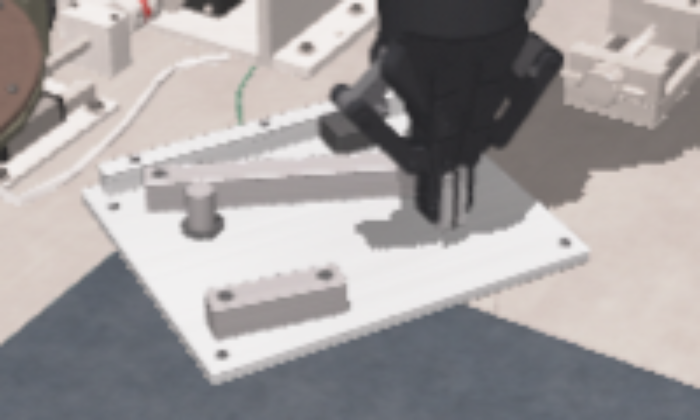

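The fingers stand on the plate side beside the free end, clear of the bar and well away from the short bar. I'll go 4 mm lower and push.

Request:
send_rows:
  targets:
    - [0, 0, 4, 0, 0, 0]
    - [-8, -3, 0, 0, 0, 0]
    - [-7, -3, 0, 0, 0, 0]
    - [-5, -2, 0, 0, 0, 0]
    - [-4, -1, 0, 0, 0, 0]
    - [-4, -1, 0, 0, 0, 0]
    - [-4, -1, 0, 0, 0, 0]
    - [-4, -1, 0, 0, 0, 0]
    - [-4, -1, 0, 0, 0, 0]
    - [-4, -1, 0, 0, 0, 0]
    - [-4, -1, 0, 0, 0, 0]
    - [-4, -1, 0, 0, 0, 0]
    - [-4, -1, 0, 0, 0, 0]
    - [0, 0, 0, 0, 0, 0]

```text
clock: 8.7
ee_pos: [0.5343, 0.3162, 0.0333]
orientation: [[-0.859, 0.513, -0.002], [0.513, 0.859, -0.002], [0.0, -0.003, -1.0]]
ft_force: [-0.4, 0.0, -0.1]
gripper_width: -0.0002
```

Run:
```python
from h import *
st([.5417,.3085,.034]); bar("scene"); bar("top")
```

```text
8.7 [0.5343 0.3162 0.0333] yaw 149.2 tilt [ 0.    -0.003 -1.   ] F [-0.4  0.  -0.1]
tool d [-10.3  -2.8  -0.7]
scene guide_bar 0.92 465 ((589.1998901367188, 355.4908142089844), (179.755859375, 23.247634887695312), 52.632591247558594) [[525.0, 291.0], [544.0, 277.0], [653.0, 420.0], [635.0, 434.0]]
scene short_bar 0.84 307 ((531.9111328125, 464.4739685058594), (70.15614318847656, 19.961637496948242), 49.6883659362793) [[502.0, 444.0], [517.0, 431.0], [562.0, 485.0], [547.0, 498.0]]
top guide_bar 0.84 413 ((617.6403198242188, 391.5146484375), (85.0771484375, 18.343984603881836), 52.8154411315918) [[585.0, 363.0], [599.0, 352.0], [651.0, 420.0], [636.0, 431.0]]
top short_bar 0.76 365 ((533.3862915039062, 462.8559875488281), (69.98153686523438, 17.91336441040039), 50.35431671142578) [[504.0, 442.0], [518.0, 430.0], [563.0, 484.0], [549.0, 496.0]]
```

Bar is about 6° out with the heel by the post. I'll push the last bit gently and watch the force.

Request:
send_rows:
  targets:
    - [-3, -1, 0, 0, 0, 0]
    - [-3, -1, 0, 0, 0, 0]
    - [-3, 0, 0, 0, 0, 0]
    - [-2, 0, 0, 0, 0, 0]
    - [0, 0, 0, 0, 0, 0]

```text
clock: 9.62
ee_pos: [0.5412, 0.3091, 0.0332]
orientation: [[-0.859, 0.512, -0.005], [0.512, 0.859, -0.002], [0.003, -0.004, -1.0]]
ft_force: [-6.1, 0.8, 2.8]
gripper_width: 0.0005
```

Run:
```python
from h import *
st(); bar("scene"); bar("top")
for n in("top","scene"):
    r=bot.pinpoint("post",n); print(r and r[0]); r=bot.pinpoint("guide_bar",n); print(r and r[0])
```

```text
9.625 [0.5412 0.3091 0.0332] yaw 149.2 tilt [ 0.003 -0.004 -1.   ] F [-6.1  0.8  2.8]
scene guide_bar 0.59 463 ((589.5985107421875, 354.1214599609375), (179.41561889648438, 21.892131805419922), 57.39719009399414) [[532.0, 284.0], [550.0, 273.0], [647.0, 424.0], [629.0, 436.0]]
scene short_bar 0.78 319 ((532.2869873046875, 464.45782470703125), (69.59783935546875, 21.28899383544922), 50.9998664855957) [[502.0, 444.0], [519.0, 431.0], [562.0, 485.0], [546.0, 498.0]]
top guide_bar 0.72 436 ((614.4236450195312, 390.95465087890625), (85.97590637207031, 18.163482666015625), 58.58491516113281) [[584.0, 359.0], [600.0, 350.0], [645.0, 423.0], [629.0, 432.0]]
top short_bar 0.58 356 ((533.3251342773438, 462.8269958496094), (69.68656158447266, 17.9588623046875), 50.34701156616211) [[504.0, 442.0], [518.0, 430.0], [562.0, 484.0], [549.0, 495.0]]
{'point': [269.1, 178.0], 'confidence': 0.72}
{'point': [271.4, 172.2], 'confidence': 0.95}
{'point': [247.9, 206.7], 'confidence': 0.77}
{'point': [247.8, 208.9], 'confidence': 0.93}
```

In line now (≈58° against 59° for the plate). I'll back off, lift and check.

Request:
send_rows:
  targets:
    - [8, 0, 0, 0, 0, 0]
    - [15, 0, 0, 0, 0, 0]
    - [15, 0, 0, 0, 0, 0]
    - [0, 0, -20, 0, 0, 0]
    - [0, 0, -40, 0, 0, 0]
    - [10, -20, -40, 0, 0, 0]
    - [30, -30, -20, 0, 0, 0]
    - [30, -30, 0, 0, 0, 0]
    - [30, -30, 0, 0, 0, 0]
    - [30, -30, 0, 0, 0, 0]
    - [0, 0, 0, 0, 0, 0]
    - [0, 0, 0, 0, 0, 0]

```text
clock: 11.62
ee_pos: [0.3267, 0.2759, 0.1543]
orientation: [[-0.859, 0.512, -0.001], [0.512, 0.859, -0.001], [0.0, -0.001, -1.0]]
ft_force: [0.1, 0.3, -1.0]
gripper_width: 0.0002
```

Run:
```python
from h import *
st(); c=bar("top"); 
r=bot.pinpoint("post","top")[0]; print("post",world(c,r["point"],.036)); r=bot.pinpoint("guide_bar","top")[0]; print("bar",world(c,r["point"],.01))
yy,xx=np.mgrid[150:210,240:300]
A=np.array([world(c,(x,y)) for x,y in zip(xx.ravel(),yy.ravel())]); A=A[(abs(A[:,2]-.036)<.003)&(np.hypot(A[:,0]-.608,A[:,1]-.421)<.013)&(A[:,2]>.033)]; print("post depth",len(A),A.mean(0))
cv2.imwrite("pics/t3.png",cv2.resize(c["pixels"][120:300,200:400,::-1],None,fx=3,fy=3))
c=bar("scene"); r=bot.pinpoint("post","scene")[0]; print("post",world(c,r["point"],.036)); r=bot.pinpoint("guide_bar","scene")[0]; print("bar",world(c,r["point"],.01))
```

```text
11.625 [0.3267 0.2759 0.1543] yaw 149.2 tilt [ 0.    -0.001 -1.   ] F [ 0.1  0.3 -1. ]
top guide_bar 0.56 889 ((590.4589233398438, 351.9845275878906), (178.2508544921875, 18.189184188842773), 58.88425064086914) [[537.0, 280.0], [552.0, 271.0], [644.0, 424.0], [629.0, 433.0]]
top short_bar 0.58 350 ((533.5463256835938, 462.6917419433594), (69.68527221679688, 17.891963958740234), 51.03580856323242) [[505.0, 441.0], [519.0, 430.0], [562.0, 484.0], [549.0, 495.0]]
post [0.6064248  0.42027443 0.036     ]
bar [0.62288804 0.41246619 0.01      ]
post depth 53 [0.60989185 0.41827754 0.03629839]
scene guide_bar 0.77 553 ((590.1095581054688, 353.9315185546875), (179.7889862060547, 22.26746368408203), 59.39379119873047) [[535.0, 282.0], [554.0, 271.0], [645.0, 426.0], [626.0, 437.0]]
scene short_bar 0.64 306 ((533.0735473632812, 464.9731750488281), (67.8941879272461, 23.241731643676758), 51.764095306396484) [[503.0, 446.0], [521.0, 431.0], [563.0, 484.0], [545.0, 499.0]]
post [0.60699929 0.42228264 0.036     ]
bar [0.62643635 0.4022787  0.01      ]
```

View pics/t3.png

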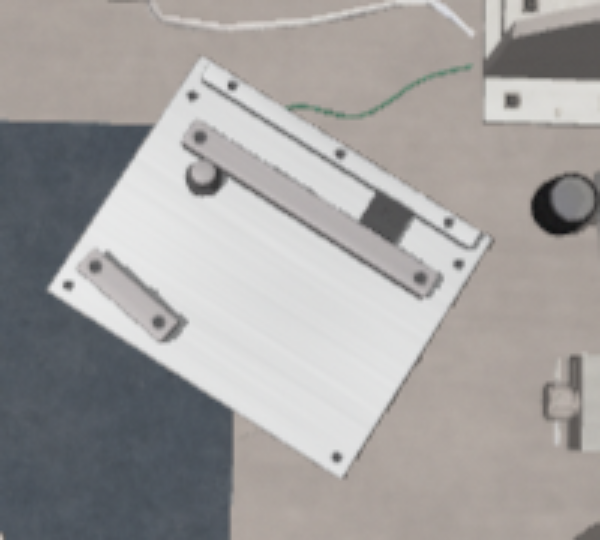

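The bar lies parallel to the rail, against the post (crop 204,176) and the stop block (388,218), and the short bar is unmoved. The bar's origin is about 17 mm from the post by depth. Handing in.

```bash
python3 -c "
from rig import bot
bot.sign_off(); print(bot.observe()['clock'])"
```

```text
the job is handed in; nothing more can be done
the job is handed in; nothing more can be done
```

I pushed the guide bar's free end with the closed fingers until it swung round against the post and up to the stop block. Then I backed the arm off and handed the job in at about 12 s. The hand-in gives no verdict, so these are my own last camera checks:

| Check | Last reading | Limit |
|---|---|---|
| Bar direction | 58.9–59.4°, against 59° for the plate's y axis | within 10° |
| Bar origin to post axis | about 17 mm, touching abeam, on the stop-block side | 26 mm |
| Bar height | top about 30 mm above the work surface, so flat on the plate | no lift |
| Short bar | within about 1–2 mm of where it started | 20 mm |
| Wrist force read during the final push | about 7 N | 120 N |

**Disagreements:** the networks and the depth map differed by about 3–5 mm on the post's position. For the bar's origin, the networks' points were up to 6 mm from the outline fit. Pairing those points gives 18–28 mm from the post, and the high one would be over the limit. I relied on the outline fit and depth, which agree with the known 17 mm when touching.

**Transit:** some rows on the way in were cut short by the joint speed cap, which left a 3° tilt. I corrected that before going near the bar.

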